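# Square the slide tray into the corner fence

### The arm

A 7-joint arm with a two-finger parallel gripper is mounted at the origin on the work surface. World frame = base frame: x ahead of the robot, y to its left, z up, the work surface at z = 0. Lengths are in m, angles in rad, forces in N, time in s.
With the tool pointing down it reaches from about 0.4 to 0.875 m from the base axis. Payload 19.3 kg.
Tool frame: the origin (TCP) lies on the centre line of the jaws, within the pads' length; the fingertips stand 25 mm ahead of it and the grasp point (between the pads) lies 6 mm ahead of it (tips_ahead is the distance from the TCP to the fingertips, in m); z points along the fingers, y is the direction in which the jaws open and shut (so a half turn about z gives the same grasp; the last joint's range is limited). The gripper opens to 85 mm and grips with 20 to 120 N. Pads are 22 mm wide; open, the fingers measure 114 mm over their backs; the gripper's body (76 mm by 85 mm) begins 54 mm behind the grasp point. The pads swing forward as they close: fully open they stand 13 mm farther back than shut.
Start: joints at [1.157, 0.521, -0.036, 1.599, 0.021, 1.021, -0.113], TCP at [0.211, -0.588, 0.256] pointing down, gripper open.
Joint ranges: [-2.91, 2.91], [-0.3, 2.13], [-1.5, 1.42], [0.17, 2.43], [-1.26, 4.41], [0.16, 1.93], [-2.52, 2.52]. Speed limits (rad/s): [1.89, 1.89, 2.39, 2.39, 3.01, 3.01, 3.01].

### API

Orientations are given as [roll, pitch, yaw] about the fixed x, y, z axes, in that order (R = Rz(yaw) Ry(pitch) Rx(roll)).
In Python, from workcell import observe, grab_frame, job_done, outline_of, tips_ahead gives the robot as it stands. The module is installed in compiled form; this text tells all that it offers.
- The arm moves only by the tool move_arm, never from a script. Its argument "motion" is a list of rows, each a list of 2 entries, a list of its own where there are three numbers: the shift along the world's x, y, z in mm, then the turn, a rotation vector about the world's x, y, z in rad. A call has 1 to 12 rows; each row is the pose to reach, as a shift and turn from the pose commanded when the call began; what a row does not reach only later rows make up. A row lasts 1/8 s, in which the tool goes at most 62.5 mm and 10.7 degrees, less where a joint would pass 70% of its speed; a pose out of reach is approached as far as the arm can. A call with a gripper value outside its range is refused whole. "jaw" is the finger opening in mm, from 0 to 85.4, set as the call begins (left out, the last holds). The fingers move at their own pace and stop on an object; "grip_force" is the grip in N (left out, the last holds). Time passes only in rows, so rows that repeat a pose let the fingers close. It gives the time, the measured TCP pose, the force and the opening at its end, in the units of the state.
- observe(): the state, without advancing time (a new reading comes with each control period).
- grab_frame(name): name is "side" or "top"; returns a dict with "frame" (420x560x3 uint8, red, green, blue), "fx", "fy", "cx", "cy" (pixels), "T" (4x4, takes a point from camera to world coordinates). Camera axes: x right, y down, z forward; pixel columns grow to the right and rows downward; lengths in m; the calibration is good to about 2 mm. A picture is of the moment at which its call begins. There is no depth.
- job_done(): hands the job in, once; it reports no verdict.
Trained networks look in the newest picture that a camera, given by its name, has taken for a name from the list of things; names that differ only in an ending like _2 or _b are one class to them, and where a whole thing is asked for, a point or a joint stands for the part that bears it (a point fixed in the world has none). Each returns a list of dicts, best first, with "score" (0 to 1); they miss things now and then, are a little off and sometimes report something else, mostly with a low value. They report only what shows in the picture. A call takes as long as a camera call. They do not tell look-alikes from the thing itself.
- outline_of(label, camera): "pixels" (420x560 bool, what is visible of it) and "pixel" ([column, row] in pixels, amid what is visible of it).
The state is a dict: "clock": time; "qpos": joint angles; "qd": joint speeds; "joint_efforts": joint torques, N m; "position": TCP position; "tool_rot": TCP orientation; "force": force on the tool from outside, world axes, zero at the start; "moment": the same for the moment, N m; "grip_width": finger opening in m.
Only numpy, scipy, OpenCV 4.12 (cv2) and the standard library are available. Lean on these libraries where they do the work, as an engineer would, in place of code of your own. Each camera call takes 0.05 s, during which the arm holds its last target.

### The job

Push the long slide tray (the one with five slides) along the bench until it sits squarely home in the dark metal corner fence: a long side flat against the long bar and a short side flat against the short bar. Only push it with the fingers, never lift or tip it, and leave the other things on the bench where they stand. Finish with the hand clear of everything.

Things in the scene. Friction and masses are not known exactly. Their poses are not given: they have to be found in the camera images.
- tray: Long slide tray: solid grey plastic, 104 mm (its x) by 160 mm (its y) by 24 mm high, five glass slides sunk in its top; 0.25 to 0.5 kg, slides at under 6 N. Origin at the centre of its underside, z up; long faces 52 mm either way along x, short faces 80 mm either way along y. Starts right of and nearer the robot than its seat, turned up to 0.35 rad to the fence; its half-turn is equivalent.
- fence: Corner fence fixed to the bench: two dark steel bars, 14 mm thick, 16 mm high, at a right angle. Origin at bench height in the inside corner, z up. Long bar (away from the robot): inner face in plane x=0, from the corner 200 mm towards -y. Short bar (at the left): inner face in plane y=0, from the corner 130 mm towards -x. Seated, the tray's centre is at x=-52, y=-80 mm here, axes parallel.
- short_tray: Bystander: a short slide tray of the same grey plastic with only two slides, 104 x 70 x 24 mm, left of the fence. Origin at the centre of its underside.
- dish: Bystander: closed glass culture dish, 92 mm across, 17 mm high, left and near the robot. Origin at the centre of its underside.
- slide_box: Bystander: closed white and grey slide box, 92 x 82 x 37 mm, on the right. Origin at the centre of its underside.
- bottle: Bystander: brown bottle, 54 mm across, 110 mm high, on the right. Origin at the centre of its underside.
- jar: Bystander: white jar, 60 mm across, 70 mm high, left of the far end of the fence. Origin at the centre of its underside.
- block: Bystander: aluminium tube-warming block with eight dark holes, 100 x 50 x 25 mm, right of the fence. Origin at the centre of its underside.
Not all that is in view belongs to the job. Leave any green look-alike of the tray alone.

How it is judged:
At the end, for the whole second after the job is handed in: The tray lies flat and at rest on the bench, its long side within 3.5 mm of the long bar and its short side within 3.5 mm of the short bar (measured at the tray's centre), square to the fence within 0.03 rad (x of tray in the frame of fence between -0.0555 and -0.049 m and y of tray in the frame of fence between -0.0835 and -0.077 m and angle between the x axis of tray and the x axis of fence, either way round below 0.03 rad and height (world z) of tray below 0.004 m and angle between tray's own z axis and vertical below 0.04 rad and linear speed of tray below 0.01 m/s); the robot touches nothing.
It fails at once if the slide tray is lifted off the bench or tipped (height (world z) of tray above 0.008 m or angle between tray's own z axis and vertical above 0.12 rad).
It fails at once if one of the other loose things is moved more than 15 mm (distance of any of short_tray, dish, slide_box, bottle, jar, block from where it was at the start of the episode above 0.015 m).
It also fails if it takes over 40 s, if anything falls off the work surface, if the arm or the gripper's body presses on something with over 40 N, if the wrist force passes 120 N, or if a joint passes its speed limit or range.

## Working session

There is one attempt and no reset: what is moved stays moved. The work goes in short steps, Python scripts to look and compute and a tool call to move; the robot and the scene stay as the last step left them, time stands still between calls to the robot, and variables do not carry over. Pictures are saved under pics/ and viewed, and the job is handed in when it is done.

Besides the shell and the picture viewer there is one more tool, called after "Call:" as name(argument=value, ...) on one line, values as JSON. move_arm: Moves the arm, as the interface text tells. Its arguments: {"type":"object","properties":{"motion":{"type":"array"},"jaw":{"type":"number"},"grip_force":{"type":"number"}},"required":["motion"]}

```bash
mkdir -p pics; cat > h.py <<'E'
import numpy as np, cv2
from workcell import observe, grab_frame, job_done, outline_of, tips_ahead
def world(g,px,z):
    px=np.atleast_2d(np.asarray(px,float)); T=np.array(g["T"])
    d=np.c_[(px[:,0]-g["cx"])/g["fx"],(px[:,1]-g["cy"])/g["fy"],np.ones(len(px))]@T[:3,:3].T
    o=T[:3,3]; return o+d*((z-o[2])/d[:,2])[:,None]
def proj(g,P):
    T=np.linalg.inv(np.array(g["T"])); P=np.atleast_2d(P)@T[:3,:3].T+T[:3,3]
    return np.c_[P[:,0]/P[:,2]*g["fx"]+g["cx"],P[:,1]/P[:,2]*g["fy"]+g["cy"]]
E
python3 - <<'E'
from h import *
print(tips_ahead)
for c in ("top","side"):
    g=grab_frame(c); cv2.imwrite(f"pics/{c}0.png",cv2.resize(g["frame"][:,:,::-1],(800,600),interpolation=cv2.INTER_CUBIC))
    print(c,g["fx"],g["cx"],g["cy"],np.round(g["T"],3).tolist())
    for l in ("tray","fence","short_tray","dish","slide_box","bottle","jar","block"):
        for o in outline_of(l,c)[:3]:
            print(l,round(o["score"],2),np.round(o["pixel"]),o["pixels"].sum())
            if c=="top":
                ct=max(cv2.findContours(o["pixels"].astype(np.uint8),0,2)[0],key=cv2.contourArea)
                b=cv2.boxPoints(cv2.minAreaRect(ct)); z={"tray":.024,"fence":.016,"short_tray":.024,"dish":.017,"slide_box":.037,"bottle":.11,"jar":.07,"block":.025}[l]
                print(np.round(world(g,b,z)[:,:2],3).tolist())
print({k:np.round(v,3) for k,v in observe().items()})
E
```

```text
0.025
top 517.5441254291642 278.14317647989446 205.52242577909243 [[0.004, -0.988, 0.155, 0.357], [-1.0, -0.003, 0.003, -0.037], [-0.003, -0.155, -0.988, 1.233], [0.0, 0.0, 0.0, 1.0]]
tray 0.9 [300. 250.] 3063
[[0.394, 0.005], [0.5, -0.0], [0.492, -0.163], [0.386, -0.156]]
tray 0.72 [277. 154.] 2883
[[0.624, 0.06], [0.732, 0.051], [0.716, -0.109], [0.609, -0.098]]
tray 0.66 [208. 295.] 3229
[[0.382, 0.21], [0.432, 0.111], [0.291, 0.037], [0.242, 0.134]]
fence 0.67 [233. 126.] 957
[[0.743, 0.129], [0.78, -0.082], [0.636, -0.105], [0.6, 0.103]]
dish 0.82 [132. 250.] 1157
[[0.44, 0.378], [0.504, 0.318], [0.443, 0.254], [0.38, 0.314]]
dish 0.63 [279. 155.] 2974
[[0.623, 0.062], [0.735, 0.053], [0.72, -0.111], [0.608, -0.101]]
slide_box 0.73 [431. 248.] 1601
[[0.409, -0.33], [0.502, -0.358], [0.478, -0.446], [0.385, -0.417]]
slide_box 0.6 [436. 176.] 591
[[0.614, -0.357], [0.657, -0.421], [0.611, -0.448], [0.569, -0.385]]
bottle 0.79 [437. 175.] 635
[[0.592, -0.336], [0.642, -0.387], [0.602, -0.424], [0.553, -0.373]]
jar 0.66 [141. 142.] 666
[[0.697, 0.331], [0.739, 0.292], [0.685, 0.237]
[... 434 characters left out ...]
t_tray 0.68 [182. 294.] 1407
dish 0.92 [230. 315.] 1192
slide_box 0.88 [374. 147.] 853
bottle 0.67 [238. 186.] 1816
bottle 0.62 [329. 120.] 492
bottle 0.62 [184. 292.] 1408
jar 0.58 [152. 256.] 777
{'clock': np.float64(0.9), 'qpos': array([ 1.157,  0.521, -0.036,  1.6  ,  0.021,  1.021, -0.113]), 'qd': array([ 0.001, -0.001, -0.002, -0.001,  0.001,  0.002,  0.002]), 'joint_efforts': array([ 0.0000e+00, -9.2681e+01,  1.9790e+00, -3.7024e+01,  1.8000e-02,
        2.0000e-03, -0.0000e+00]), 'position': array([ 0.211, -0.588,  0.256]), 'tool_rot': array([-3.142,  0.   ,  0.344]), 'force': array([-0.042, -0.209,  0.234]), 'moment': array([ 0.025,  0.053, -0.03 ]), 'grip_width': np.float64(0.086)}
```

View pics/top0.png

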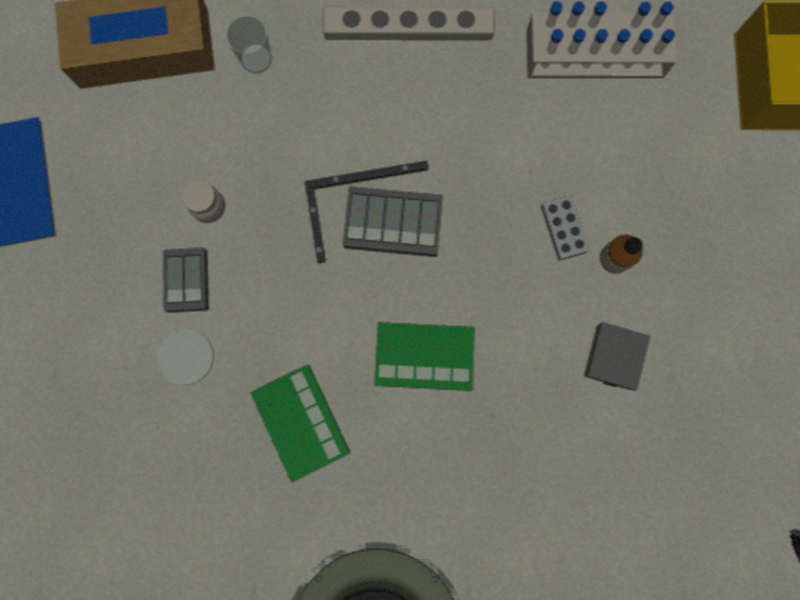

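View pics/side0.png

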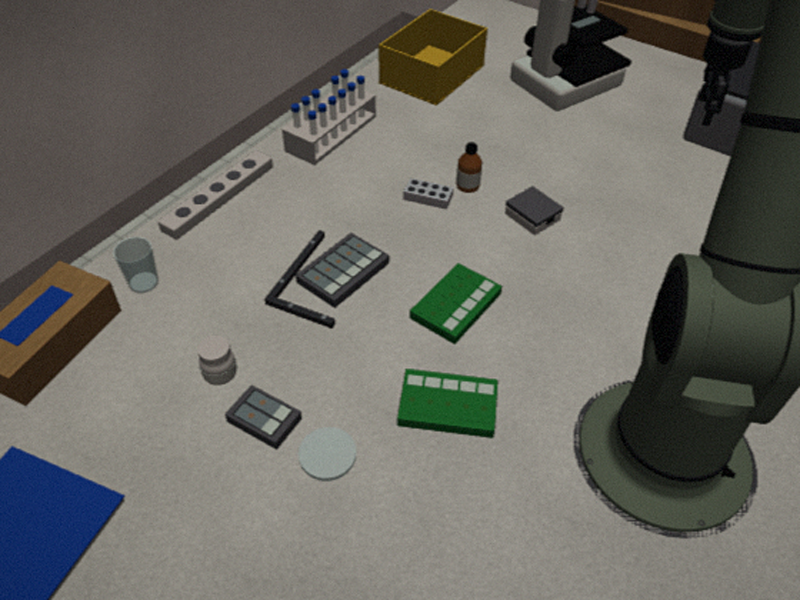

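The top view shows the grey tray at about (393,222) of the 800×600 picture. The fence corner is at (307,185), with its long bar running to (428,165) and its short bar to (321,262). The green look-alikes stand nearer the robot. Next I fit the poses with models.

```bash
cat >> h.py <<'E'
from scipy.optimize import minimize
S=4
def sil(g,boxes,pose):
    x,y,a=pose; R=np.array([[np.cos(a),-np.sin(a),0],[np.sin(a),np.cos(a),0],[0,0,1]])
    im=np.zeros((420*S,560*S),np.uint8)
    for x0,x1,y0,y1,h in boxes:
        P=np.array([[i,j,k] for i in(x0,x1) for j in(y0,y1) for k in(0,h)])@R.T+[x,y,0]
        p=proj(g,P); hull=cv2.convexHull(np.float32((p+.5)*S))
        cv2.fillConvexPoly(im,np.int32(np.round(hull)),255)
    return cv2.resize(im,(560,420),interpolation=cv2.INTER_AREA)/255.
TRAY=[(-.052,.052,-.08,.08,.024)]
FENCE=[(0,.014,-.2,.014,.016),(-.13,.014,0,.014,.016)]
def fit(boxes,views,p0):
    f=lambda q: sum(np.abs(sil(g,boxes,(q[0]/100,q[1]/100,q[2]/10))-m).sum() for g,m in views)
    q0=np.array([p0[0]*100,p0[1]*100,p0[2]*10])
    for d in(1.5,.5,.2):
        r=minimize(f,q0,method="Nelder-Mead",options=dict(initial_simplex=np.vstack([q0]+[q0+d*e for e in np.eye(3)]),xatol=.005,fatol=.2)); q0=r.x
    return np.array([q0[0]/100,q0[1]/100,q0[2]/10]),r.fun
def masks(label,c,near,tol=35):
    o=[o for o in outline_of(label,c) if np.linalg.norm(np.array(o["pixel"])-near)<tol]
    return o[0]["pixels"].astype(float) if o else None
def rel(t,f):
    c,s=np.cos(f[2]),np.sin(f[2]); d=t[:2]-f[:2]
    return np.round([1e3*(c*d[0]+s*d[1]),1e3*(-s*d[0]+c*d[1]),t[2]-f[2]],4)
E
python3 - <<'E'
from h import *
V={c:grab_frame(c) for c in("top","side")}
F=[]
tp,fp=[.67,-.024,-.1],[.76,.11,.1]
for nm,bx,p0 in(("tray",TRAY,tp),("fence",FENCE,fp)):
    vs=[]
    for c in V:
        grab=grab_frame(c)
        near=proj(V[c],[[p0[0],p0[1],.01]])[0] if nm=="tray" else {"top":(233,126),"side":(204,213)}[c]
        m=masks(nm,c,near)
        if m is None: print("none",c,nm); continue
        vs.append((V[c],m)); print(c,nm,fit(bx,[vs[-1]],p0))
    r=fit(bx,vs,p0); print(nm,r); F.append(r[0])
print(rel(F[0],F[1])); print("seat",)
g=V["top"]; im=cv2.resize(g["frame"],None,fx=4,fy=4,interpolation=cv2.INTER_CUBIC)[:,:,::-1].copy()
for bx,p in((TRAY,F[0]),(FENCE,F[1])):
    m=cv2.resize((sil(g,bx,p)*255).astype(np.uint8),None,fx=4,fy=4)
    cv2.drawContours(im,cv2.findContours((m>127).astype(np.uint8),0,2)[0],-1,(0,0,255),1)
cv2.imwrite("pics/fit1.png",im[400:1000,700:1500])
E
```

```text
top tray (array([ 0.67282059, -0.02324097, -0.08691133]), np.float64(80.32156862745099))
side tray (array([ 0.6718491 , -0.02468773, -0.09202084]), np.float64(79.56470588235294))
tray (array([ 0.67256202, -0.02388574, -0.08775091]), np.float64(175.4745098039216))
top fence (array([0.73273007, 0.11169904, 0.1734239 ]), np.float64(101.71372549019605))
side fence (array([0.73081468, 0.11069778, 0.17972256]), np.float64(109.69411764705882))
fence (array([0.73154092, 0.11101483, 0.17683597]), np.float64(230.89019607843136))
[ -81.7903 -122.4215   -0.2646]
seat
```

View pics/fit1.png

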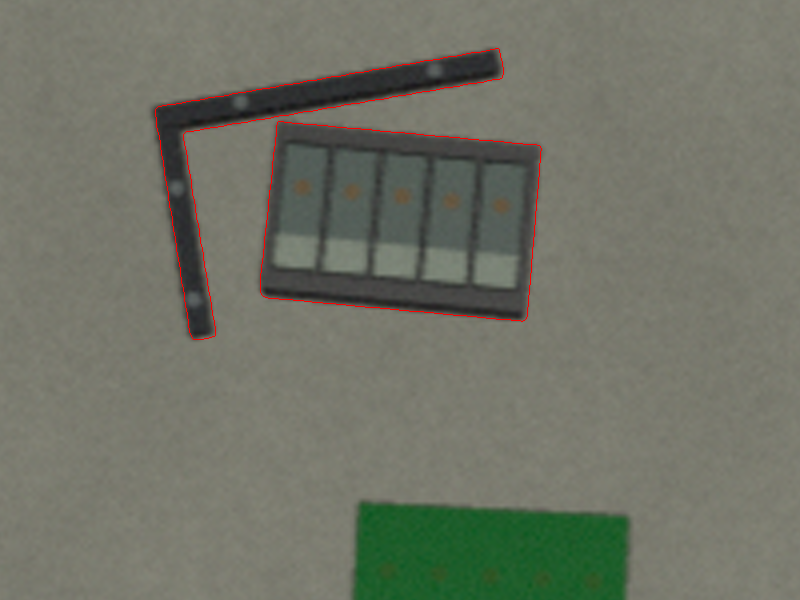

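The model outlines match both views: the tray needs about +30 mm and +42 mm in the fence frame, plus a turn of 0.265 rad counter-clockwise. I'll move behind its near long side with the jaws open along the fence, to push with two fingers.

Call:
move_arm(motion=[[[30,46,0],[0,0,-0.02]],[[62,96,0],[0,0,-0.04]],[[94,146,0],[0,0,-0.06]],[[126,196,0],[0,0,-0.08]],[[158,246,0],[0,0,-0.1]],[[190,296,0],[0,0,-0.12]],[[222,346,0],[0,0,-0.14]],[[254,396,0],[0,0,-0.167]],[[286,446,0],[0,0,-0.167]],[[318,496,0],[0,0,-0.167]],[[342,534,0],[0,0,-0.167]],[[354,552,0],[0,0,-0.167]]], jaw=85)

```text
clock: 2.9
position: [0.5655, -0.034, 0.2562]
tool_rot: [-3.141, -0.0, 0.179]
force: [-0.7, -0.9, -0.6]
grip_width: 0.0851
```

Call:
move_arm(motion=[[[0,0,-50],[0,0,0]],[[0,0,-105],[0,0,0]],[[0,0,-160],[0,0,0]],[[0,0,-200],[0,0,0]],[[0,0,-211],[0,0,0]],[[0,0,-215],[0,0,0]],[[0,0,-215],[0,0,0]]])

```text
clock: 3.78
position: [0.5654, -0.0367, 0.0426]
tool_rot: [3.141, -0.002, 0.176]
force: [-0.6, -0.2, 0.4]
grip_width: 0.0852
```

```bash
python3 - <<'E'
from h import *
o=observe(); print({k:np.round(o[k],4) for k in("clock","position","tool_rot","force")})
g=grab_frame("side"); im=g["frame"][120:300,180:420,::-1]
cv2.imwrite("pics/s1.png",cv2.resize(im,(800,600),interpolation=cv2.INTER_CUBIC))
E
```

```text
{'clock': np.float64(3.775), 'position': array([ 0.5654, -0.0367,  0.0426]), 'tool_rot': array([ 3.1412e+00, -1.7000e-03,  1.7640e-01]), 'force': array([-0.5643, -0.2231,  0.4122])}
```

View pics/s1.png

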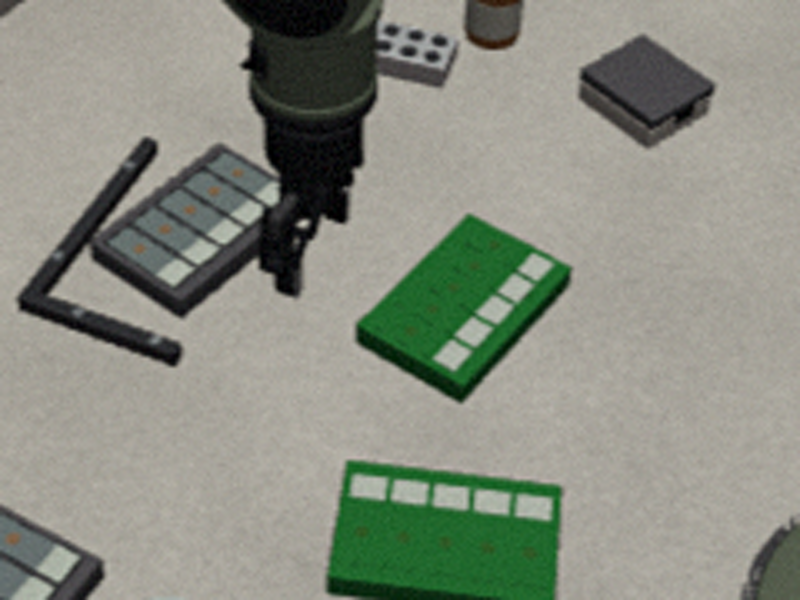

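The hand stands between the tray and the green look-alike, with the left fingertip near (288,292) and close to the bench. I don't know how far down the open fingertips reach, so I probe gently.

Call:
move_arm(motion=[[[0,0,-4],[0,0,0]],[[0,0,-8],[0,0,0]],[[0,0,-10],[0,0,0]],[[0,0,-10],[0,0,0]]])

```text
clock: 4.32
position: [0.5645, -0.0364, 0.0311]
tool_rot: [-3.142, 0.0, 0.177]
force: [0.3, -0.1, 0.4]
grip_width: 0.0849
```

Call:
move_arm(motion=[[[0,0,-3],[0,0,0]],[[0,0,-6],[0,0,0]],[[0,0,-8],[0,0,0]],[[0,0,-8],[0,0,0]]])

```text
clock: 4.82
position: [0.5645, -0.0364, 0.0231]
tool_rot: [-3.142, 0.0, 0.177]
force: [-0.8, -0.1, 0.3]
grip_width: 0.0851
```

The bench is not reached at 23 mm, so the open tips are about 12 mm ahead of the TCP. I go 5 mm lower and push along the fence's +x.

Call:
move_arm(motion=[[[0,0,-5],[0,0,0]],[[12,2,-5],[0,0,0]],[[20,3.5,-5],[0,0,0]],[[26,4.5,-5],[0,0,0]],[[31,5.5,-5],[0,0,0]],[[36,6.5,-5],[0,0,0]],[[41,7.5,-5],[0,0,0]],[[46,8.2,-5],[0,0,0]],[[51,9,-5],[0,0,0]],[[56,10,-5],[0,0,0]],[[60,10.7,-5],[0,0,0]],[[64,11.4,-5],[0,0,0]]])

```text
clock: 6.32
position: [0.6288, -0.0251, 0.0183]
tool_rot: [3.142, 0.0, 0.177]
force: [-2.2, -1.3, 0.2]
grip_width: 0.0851
```

```bash
python3 - <<'E'
from h import *
g=grab_frame("side"); im=g["frame"][120:300,180:420,::-1]
cv2.imwrite("pics/s2.png",cv2.resize(im,(800,600),interpolation=cv2.INTER_CUBIC))
E
```

```text
(no output)
```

View pics/s2.png

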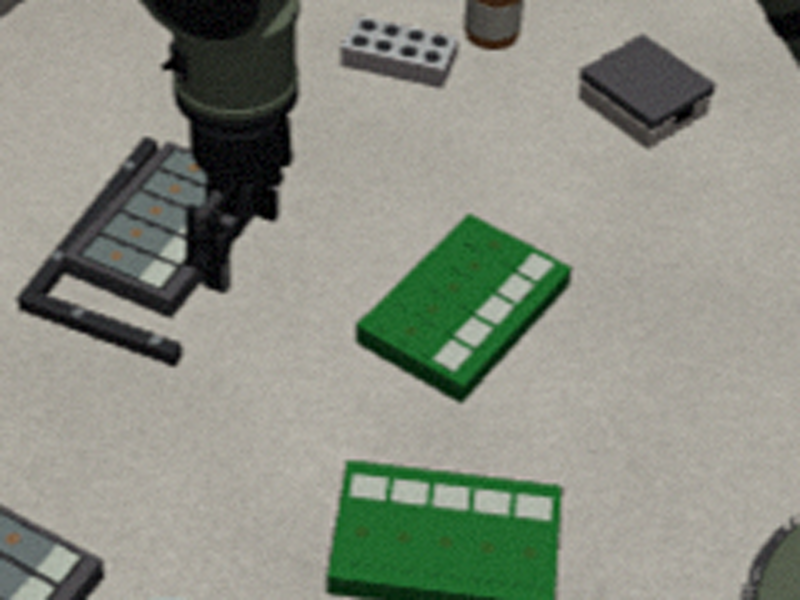

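The tray has turned nearly square and lies close to the long bar, with a small gap at the short bar. I push on gently.

Call:
move_arm(motion=[[[3,0.5,0],[0,0,0]],[[6,1.1,0],[0,0,0]],[[8,1.4,0],[0,0,0]],[[9,1.6,0],[0,0,0]],[[9,1.6,0],[0,0,0]]])

```text
clock: 7.0
position: [0.6374, -0.0235, 0.0182]
tool_rot: [-3.142, 0.001, 0.177]
force: [-3.8, -1.8, 2.5]
grip_width: 0.085
```

Call:
move_arm(motion=[[[1,0.2,0],[0,0,0]],[[2,0.4,0],[0,0,0]],[[3,0.5,0],[0,0,0]],[[3,0.5,0],[0,0,0]]])

```text
clock: 7.5
position: [0.6376, -0.0237, 0.0179]
tool_rot: [-3.142, 0.007, 0.176]
force: [-22.8, -3.7, 14.0]
grip_width: 0.0849
```

Firm contact with the long bar (about 23 N). I back off, lift and look.

Call:
move_arm(motion=[[[-6,-1,0],[0,0,0]],[[-20,-3.5,0],[0,0,0]],[[-40,-7,0],[0,0,0]],[[-40,-7,40],[0,0,0]],[[-40,-7,90],[0,0,0]],[[-40,-60,110],[0,0,0]],[[-25,-115,110],[0,0,0]],[[10,-160,110],[0,0,0]],[[50,-190,110],[0,0,0]],[[80,-205,110],[0,0,0]]], jaw=0)

```text
clock: 8.75
position: [0.722, -0.2301, 0.1283]
tool_rot: [3.141, -0.001, 0.175]
force: [0.1, 0.4, -0.2]
grip_width: 0.0003
```

```bash
cat > look.py <<'E'
from h import *
import sys
n=sys.argv[1]; F=np.array([.7315,.1110,.1768]); FR={}
for c in("top","side"):
    g=grab_frame(c); p0=[.697,.03,.17]
    near=proj(g,[[p0[0],p0[1],.01]])[0]
    m=masks("tray",c,near,40)
    if m is None: print("no tray",c)
    else:
        r=fit(TRAY,[(g,m)],p0); print(c,"tray",r,"vs fence",rel(r[0],F)); 
        ff=fit(FENCE,[(g,f)],F) if (f:=masks("fence",c,proj(g,[[.75,.07,.01]])[0],45)) is not None else None
        if ff: print("  same-view fence",ff, rel(r[0],ff[0]))
    a=(slice(90,210),slice(190,350)) if c=="top" else (slice(140,260),slice(160,320))
    cv2.imwrite(f"pics/{c}_{n}.png",cv2.resize(g["frame"][a][:,:,::-1],(800,600),interpolation=cv2.INTER_CUBIC))
o=observe(); print(np.round(o["position"],4),o["clock"],o["grip_width"])
E
python3 look.py a
```

```text
top tray (array([ 0.70054629, -0.0049536 ,  0.16744489]), np.float64(75.90588235294118)) vs fence [-5.086520e+01 -1.087019e+02 -9.400000e-03]
  same-view fence (array([0.73311017, 0.11216802, 0.19044366]), np.float64(290.0392156862745)) [-5.414560e+01 -1.088399e+02 -2.300000e-02]
side tray (array([ 0.69856907, -0.00608358,  0.19472534]), np.float64(72.54901960784314)) vs fence [-5.301030e+01 -1.094665e+02  1.790000e-02]
  same-view fence (array([0.73274028, 0.11167283, 0.18658257]), np.float64(216.95294117647057)) [-5.542220e+01 -1.093738e+02  8.100000e-03]
[ 0.7203 -0.2272  0.1283] 9.05 0.00033365981746076166
```

View pics/top_a.png

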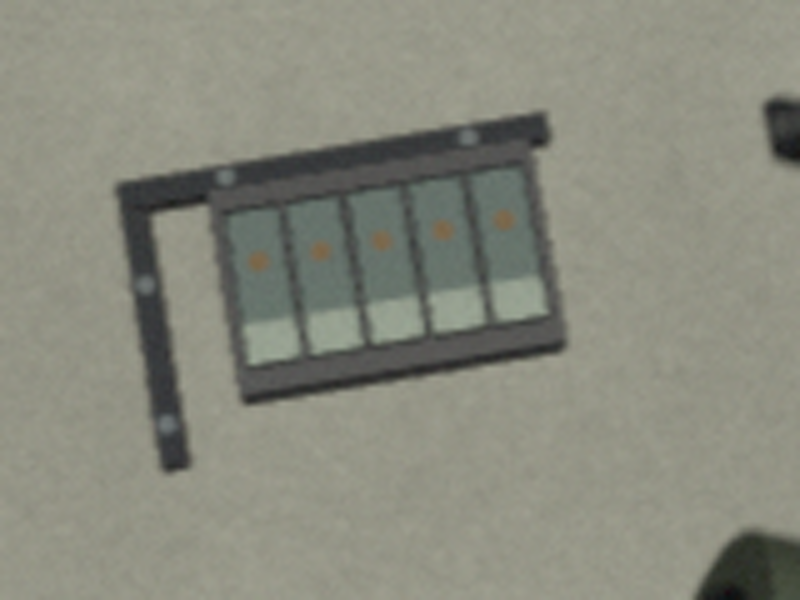

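View pics/side_a.png

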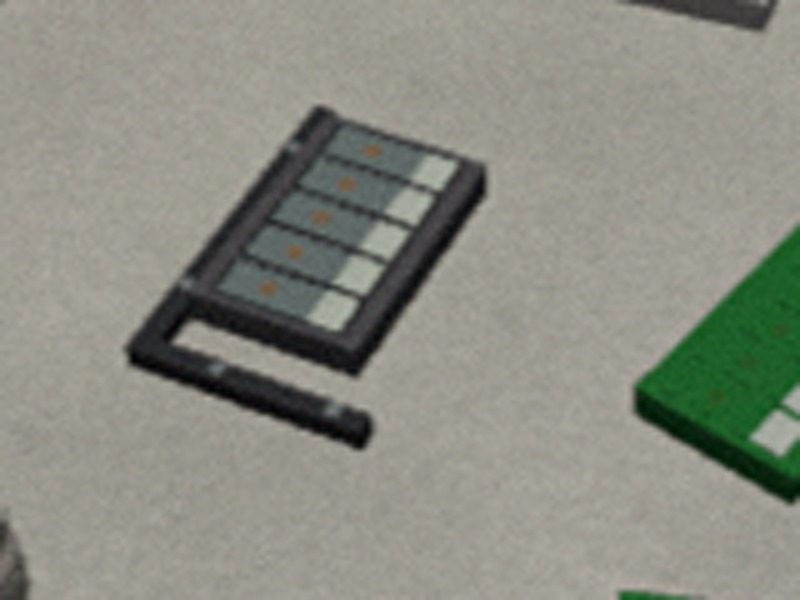

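The tray is flat against the long bar, with about 29 mm left to the short bar. Next come the closed fingers beside the right short face, aimed near its middle.

Call:
move_arm(motion=[[[3,45,0],[0,0,0]],[[6,90,0],[0,0,0]],[[6,93.5,-30],[0,0,0]],[[6,93.5,-65],[0,0,0]],[[6,93.5,-88],[0,0,0]],[[6,93.5,-95],[0,0,0]],[[6,93.5,-95],[0,0,0]]])

```text
clock: 9.93
position: [0.7268, -0.1345, 0.0337]
tool_rot: [3.142, -0.0, 0.177]
force: [-0.3, -1.1, 0.2]
grip_width: -0.0003
```

Call:
move_arm(motion=[[[-2.1,12,0],[0,0,0]],[[-4.1,23,0],[0,0,0]],[[-5.3,30,0],[0,0,0]],[[-6.2,35,0],[0,0,0]],[[-7.1,40,0],[0,0,0]],[[-8,45,0],[0,0,0]],[[-8.9,50,0],[0,0,0]],[[-9.8,55,0],[0,0,0]],[[-10.3,58,0],[0,0,0]],[[-10.8,60.5,0],[0,0,0]],[[-10.8,60.5,0],[0,0,0]]])

```text
clock: 11.3
position: [0.7158, -0.0736, 0.0333]
tool_rot: [-3.141, 0.0, 0.177]
force: [-0.0, -0.4, 0.8]
grip_width: 0.0001
```

Call:
move_arm(motion=[[[-0.4,2,0],[0,0,0]],[[-0.7,4,0],[0,0,0]],[[-0.7,4,0],[0,0,0]]])

```text
clock: 11.68
position: [0.715, -0.0695, 0.0332]
tool_rot: [-3.141, 0.0, 0.177]
force: [-0.3, -0.7, 0.1]
grip_width: 0.0
```

```bash
python3 look.py b
```

```text
top tray (array([0.6910425 , 0.03359763, 0.16843781]), np.float64(710.3686274509803)) vs fence [-5.34404e+01 -6.90801e+01 -8.40000e-03]
  same-view fence (array([0.73347679, 0.11196108, 0.17928217]), np.float64(381.3058823529412)) [-5.57282e+01 -6.95404e+01 -1.08000e-02]
side tray (array([0.6933863 , 0.01524638, 0.1824473 ]), np.float64(130.0862745098039)) vs fence [-5.43607e+01 -8.75575e+01  5.60000e-03]
  same-view fence (array([0.73367228, 0.11171025, 0.17873861]), np.float64(344.29019607843134)) [-5.67943e+01 -8.77647e+01  3.70000e-03]
[ 0.7151 -0.0697  0.0332] 11.975 -0.00022190792061311458
```

View pics/side_b.png

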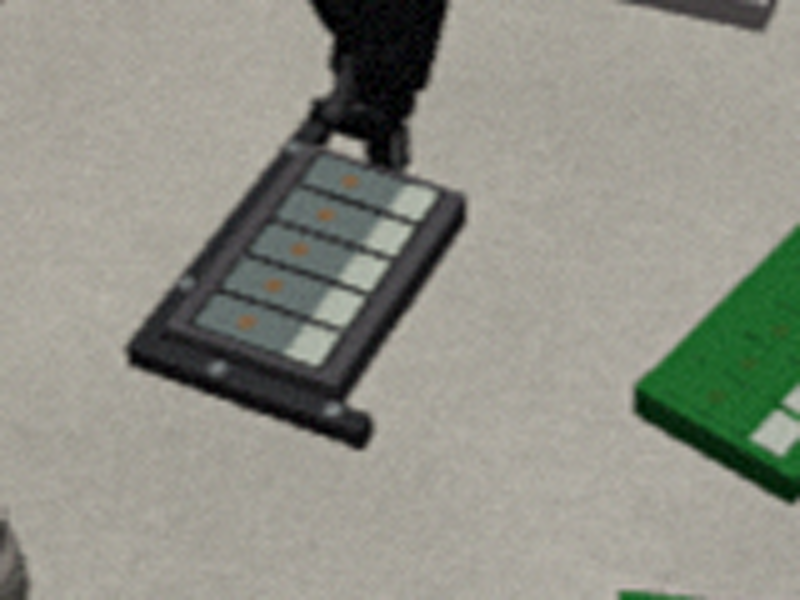

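View pics/top_b.png

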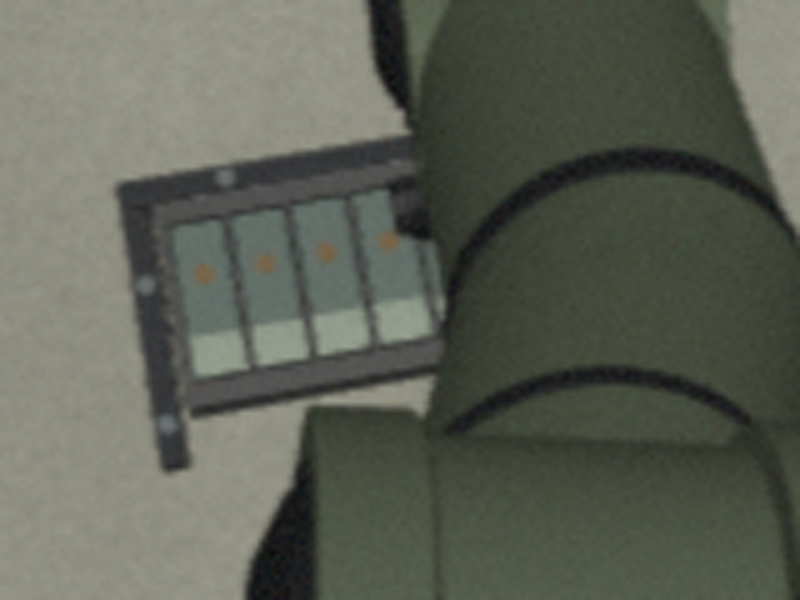

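A gap of a few millimetres is left at the short bar. In the side view it runs along the left edge of the tray, from about (170,325) to (340,395). I push on until the force rises.

Call:
move_arm(motion=[[[-0.4,2,0],[0,0,0]],[[-0.7,4,0],[0,0,0]],[[-0.9,5,0],[0,0,0]],[[-0.9,5,0],[0,0,0]]])

```text
clock: 12.48
position: [0.7139, -0.0673, 0.0332]
tool_rot: [3.139, 0.001, 0.175]
force: [-0.7, -10.4, 0.2]
grip_width: 0.0003
```

Call:
move_arm(motion=[[[-0.2,1,0],[0,0,0]],[[-0.4,2,0],[0,0,0]],[[-0.4,2,0],[0,0,0]]])

```text
clock: 12.85
position: [0.7134, -0.067, 0.0333]
tool_rot: [3.137, 0.001, 0.175]
force: [-1.9, -17.3, 0.4]
grip_width: 0.0002
```

The force is up to 17 N, so the tray is seated against the short bar. I back away, lift and check.

Call:
move_arm(motion=[[[1,-6,0],[0,0,0]],[[4,-22,0],[0,0,0]],[[7,-45,0],[0,0,0]],[[7,-60,40],[0,0,0]],[[7,-90,90],[0,0,0]],[[0,-140,100],[0,0,0]],[[-5,-165,100],[0,0,0]],[[-5,-165,100],[0,0,0]]], jaw=0)

```text
clock: 13.85
position: [0.7076, -0.2318, 0.1327]
tool_rot: [3.141, 0.001, 0.173]
force: [-0.2, -0.5, 0.5]
grip_width: -0.0001
```

```bash
python3 look.py c
```

```text
top tray (array([0.69421251, 0.02309108, 0.18149923]), np.float64(152.81960784313725)) vs fence [-5.21677e+01 -7.99804e+01  4.70000e-03]
  same-view fence (array([0.7333879 , 0.1117494 , 0.17191213]), np.float64(314.6431372549019)) [-5.37644e+01 -8.06499e+01  9.60000e-03]
side tray (array([0.69292696, 0.01650094, 0.18256011]), np.float64(154.47058823529412)) vs fence [-5.45923e+01 -8.62417e+01  5.80000e-03]
  same-view fence (array([0.73149749, 0.11098734, 0.17586389]), np.float64(232.86666666666665)) [-5.45068e+01 -8.62808e+01  6.70000e-03]
[ 0.7091 -0.2267  0.133 ] 14.15 -0.0001712254625199021
```

View pics/side_c.png

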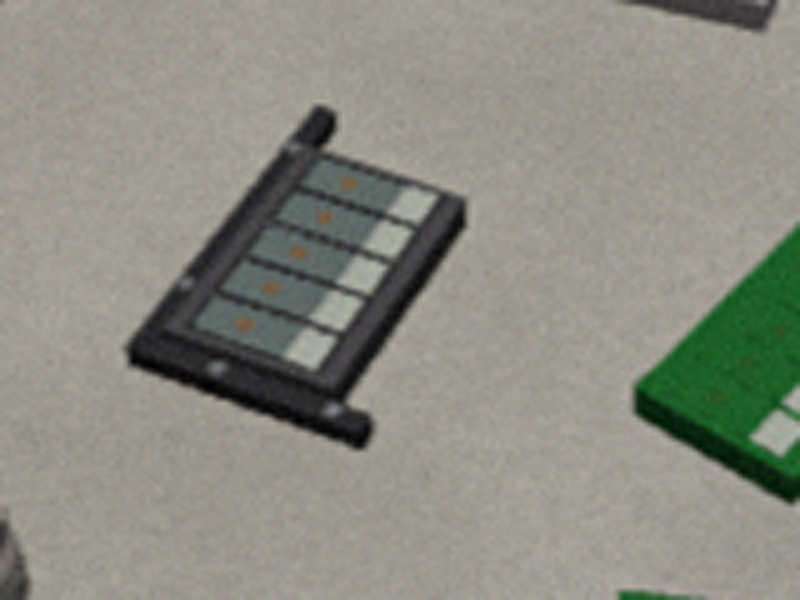

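View pics/top_c.png

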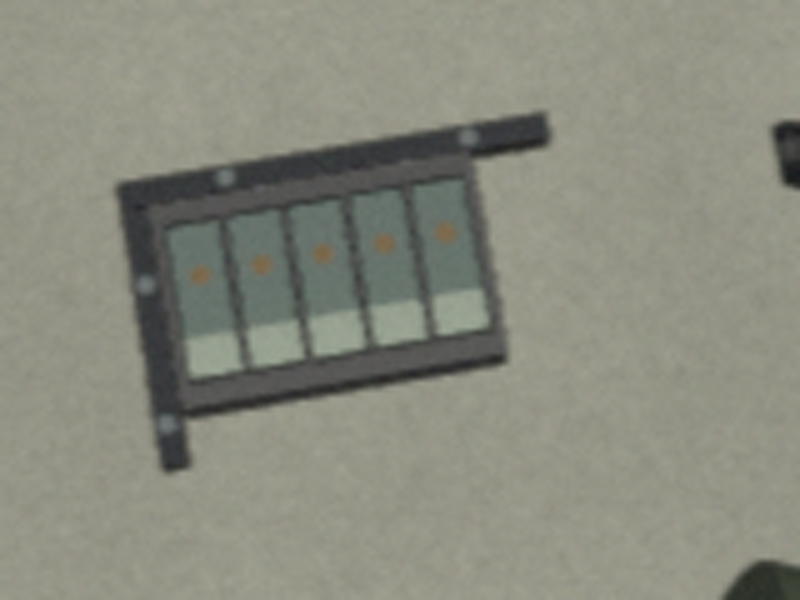

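The top view shows the tray snug in the corner. The side fit disagrees by 6 mm in y, probably because the dark bar merges with the dark tray edge. I give one more two-finger press on the near side to square it, then check with an overlay.

Call:
move_arm(motion=[[[-25,45,0],[0,0,0]],[[-50,95,0],[0,0,0]],[[-75,145,0],[0,0,0]],[[-98,195,0],[0,0,0]],[[-111,228,0],[0,0,0]],[[-111,233,-30],[0,0,0]],[[-111,233,-70],[0,0,0]],[[-111,233,-100],[0,0,0]],[[-111,233,-113],[0,0,0]],[[-111,233,-115],[0,0,0]],[[-111,233,-115],[0,0,0]]], jaw=85)

```text
clock: 15.52
position: [0.5984, 0.0052, 0.0192]
tool_rot: [3.142, -0.001, 0.177]
force: [-0.4, -0.6, -0.0]
grip_width: 0.0847
```

Call:
move_arm(motion=[[[10,1.8,0],[0,0,0]],[[19,3.4,0],[0,0,0]],[[25,4.5,0],[0,0,0]],[[29,5.2,0],[0,0,0]],[[32,5.7,0],[0,0,0]],[[34,6,0],[0,0,0]],[[35.5,6.3,0],[0,0,0]],[[35.5,6.3,0],[0,0,0]]])

```text
clock: 16.52
position: [0.6314, 0.011, 0.0179]
tool_rot: [3.142, 0.004, 0.176]
force: [-13.5, -0.7, 8.9]
grip_width: 0.085
```

It stopped at the same place as before (x_f = -116.1 mm), with 13.5 N. Now I retreat.

Call:
move_arm(motion=[[[-6,-1,0],[0,0,0]],[[-20,-3.5,0],[0,0,0]],[[-40,-7,0],[0,0,0]],[[-40,-7,45],[0,0,0]],[[-40,-7,100],[0,0,0]],[[-50,-60,150],[0,0,0]],[[-60,-120,180],[0,0,0]],[[-70,-180,200],[0,0,0]],[[-90,-235,200],[0,0,0]],[[-110,-285,200],[0,0,0]],[[-110,-300,200],[0,0,0]],[[-110,-300,200],[0,0,0]]])

```text
clock: 18.02
position: [0.5231, -0.2896, 0.2182]
tool_rot: [3.141, -0.0, 0.175]
force: [0.3, 1.8, 0.0]
grip_width: 0.0853
```

```bash
python3 look.py d
python3 - <<'E'
from h import *
F=np.array([.7315,.1110,.1768]);c,s=np.cos(F[2]),np.sin(F[2])
seat=np.array([F[0]-c*.052+s*.08,F[1]-s*.052-c*.08,F[2]]); print(seat)
out=[]
for cam in("side","top"):
    g=grab_frame(cam)
    K=5; a=(140,160) if cam=="side" else (90,190)
    im=cv2.resize(g["frame"][a[0]:a[0]+120,a[1]:a[1]+160,::-1],(800,600),interpolation=cv2.INTER_CUBIC)
    R=np.array([[c,-s,0],[s,c,0],[0,0,1]])
    top=np.array([[i*.052,j*.08,.024] for i,j in((1,1),(1,-1),(-1,-1),(-1,1))])@R.T+[seat[0],seat[1],0]
    bar=np.array([[0,0,.016],[0,-.2,.016],[.014,-.2,.016],[.014,.014,.016],[-.13,.014,.016],[-.13,0,.016]])@R.T+[F[0],F[1],0]
    for P,col in((top,(0,0,255)),(bar,(0,255,255))):
        q=(proj(g,P)-[a[1],a[0]]+.5)*K; cv2.polylines(im,[np.int32(q)],True,col,1)
    cv2.imwrite(f"pics/ov_{cam}.png",im)
g=grab_frame("top")
for l,n in(("short_tray",0),("dish",0),("slide_box",0),("bottle",0),("jar",0),("block",0)):
    for o in outline_of(l,"top")[:1]: print(l,np.round(o["pixel"]),round(o["score"],2))
E
```

```text
top tray (array([0.69459756, 0.0247265 , 0.17664715]), np.float64(99.37254901960785)) vs fence [-5.15010e+01 -7.84382e+01 -2.00000e-04]
  same-view fence (array([0.73332725, 0.11241403, 0.17060889]), np.float64(258.9647058823529)) [-5.30552e+01 -7.98388e+01  6.00000e-03]
no tray side
[ 0.524  -0.2871  0.2183] 18.275 0.08466440164112125
[0.69438103 0.0231013  0.1768    ]
short_tray [131. 198.] 0.91
dish [130. 249.] 0.91
slide_box [132. 196.] 0.65
bottle [141. 142.] 0.73
jar [144. 143.] 0.93
block [395. 155.] 0.74
```

View pics/ov_side.png

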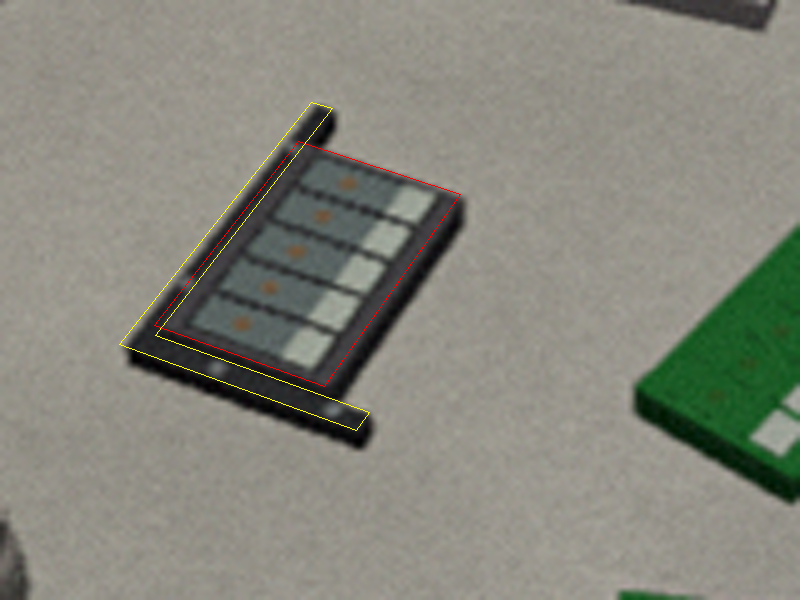

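View pics/ov_top.png

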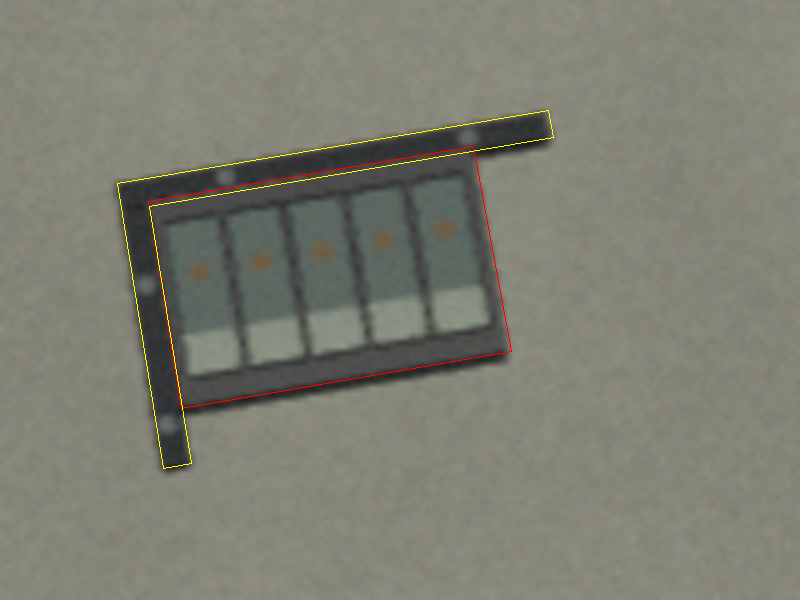

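In both views the overlay of the seated pose lies on the tray's edges to about a pixel, and the hand is 0.2 m up. I hand the job in.

```bash
python3 -c "
from h import *
print(job_done())"
```

```text
the job is handed in; nothing more can be done
None
```

The tray is seated in the corner fence and the job is handed in, at about 18.5 s on the robot's clock. `job_done()` reports no verdict.

**What I did:**
1. I pushed the near long side with both open fingertips until the tray lay flat on the long bar, at about 23 N.
2. I pushed the right short face with closed fingers until it met the short bar, at about 17 N.
3. I gave one more two-finger press to square it. It stopped at the same place as the first press.
4. I withdrew the hand to about 0.22 m above the bench.

**Last checks:**
- **Pose:** the top-view fit puts the tray at x = -51.5 mm, y = -78.4 mm and 0.000 rad in the fence frame. With the fence re-fitted in the same picture it is -53.1 mm, -79.8 mm and 0.006 rad. Both are within tolerance.
- **Overlay:** the model of the seated pose matched the tray's edges in both views to about a pixel.
- **Other things:** the dish, jar and block were within about 3 pixels of their first positions. The short tray was not found in the first top view, but looks unmoved in the pictures.

**Failed or disagreed:**
- **Side view:** before the final press, its fit gave y = -86 mm against -80 mm from the top. I put that down to the dark bar merging with the tray's edge, because the contact force and the overlay both show it seated. At the end the network did not find the tray in the side view at all.
- **Slide box and bottle:** in the last top view the network took the short tray and the jar for them. I have no measured final position for either, but the hand never went low near them.

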